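# Find the ready headlamp case by its weight

## Robot

A 7-joint arm with a two-finger parallel gripper is mounted at the origin on the work surface. World frame = base frame: x ahead of the robot, y to its left, z up, the work surface at z = 0. Lengths are in m, angles in rad, forces in N, time in s.
With the tool pointing down it reaches from about 0.425 to 0.925 m from the base axis. Payload 6.8 kg.
Tool frame: the origin (TCP) lies between the finger pads; the fingertips stand 17 mm ahead of it and the grasp point (between the pads) lies 2 mm behind it; z points along the fingers, y is the direction in which the jaws open and shut (so a half turn about z gives the same grasp; the last joint's range is limited). The gripper opens to 85 mm and grips with 20 to 120 N. Pads are 22 mm wide; open, the fingers measure 114 mm over their backs; the gripper's body (76 mm by 85 mm) begins 54 mm behind the grasp point. The pads swing forward as they close: fully open they stand 13 mm farther back than shut.
Start: joints at [-0.108, 0.477, 0.022, 1.555, -0.011, 1.109, -0.083], TCP at [0.675, 0, 0.248] pointing down, gripper open.
Joint ranges: [-2.96, 2.96], [-0.34, 2.1], [-1.41, 1.46], [0.24, 2.44], [-1.37, 4.51], [0.17, 1.92], [-2.96, 2.96]. Speed limits (rad/s): [2.39, 2.39, 3.14, 3.14, 3.14, 3.14, 3.14].

## Interface

Orientations are given as a unit quaternion [w, x, y, z].
In Python, from station import bot gives the robot as it stands. The module is installed in compiled form; this text tells all that it offers.
- The arm moves only by the tool carry_out, never from a script. Its argument "moves" is a list of rows, each a list of 3 entries, a list of its own where there are three numbers: the turn, a rotation vector about the tool's x, y, z in degrees, then the shift along the tool's x, y, z in cm, then the finger opening in cm, from 0 to 8.54. A call has 1 to 5 rows; each row is the pose to reach, as a shift and turn from the pose commanded when the call began, along the tool's axes at that moment; what a row does not reach only later rows make up. A row lasts 1/8 s, in which the tool goes at most 62.5 mm and 10.7 degrees, less where a joint would pass 70% of its speed; a pose out of reach is approached as far as the arm can. A call with a gripper value outside its range is refused whole. The fingers move at their own pace and stop on an object; "newtons" is the grip in N (left out, the last holds). Time passes only in rows, so rows that repeat a pose let the fingers close. It gives the time, the measured TCP pose, the force and the opening at its end, in the units of the state.
- bot.get_obs(): the state, without advancing time (a new reading comes with each control period).
- bot.read_camera(name): name is "scene" or "side" or "wrist"; returns the picture (480x640x3 uint8, red, green, blue); there is no depth.
- bot.camera_info(name): a dict with "vertical_fov" (degrees; the focal length in pixels is half the picture's height over the tangent of half this angle, whatever the lens; pixels are square), "cx", "cy" (the principal point, pixels), "position" and "attitude" of the camera in the world. Camera axes: x right, y up, looking along -z (the intrinsics and any distortion apply to the point x, -y, -z); pixel columns grow to the right and rows downward; lengths in m; the calibration is good to about 2 mm. The wrist camera is an equidistant fisheye: a pixel r from the principal point sees the ray r / f radians off the axis. A picture is of the moment at which its call begins: read the wrist's pose just before it. camera_info takes no time and is no camera call; for the wrist camera it gives the pose at the moment of the call.
- bot.hand_in(): hands the job in, once; it reports no verdict.
Trained networks look in the newest picture that a camera, given by its name, has taken for a name from the list of things; names that differ only in an ending like _2 or _b are one class to them, and where a whole thing is asked for, a point or a joint stands for the part that bears it (a point fixed in the world has none). Each returns a list of dicts, best first, with "score" (0 to 1); they miss things now and then, are a little off and sometimes report something else, mostly with a low value. They report only what shows in the picture. A call takes as long as a camera call. They do not tell look-alikes from the thing itself.
- bot.silhouettes(label, camera): "region" (480x640 bool, what is visible of it) and "location" ([column, row] in pixels, amid what is visible of it).
The state is a dict: "t": time; "q": joint angles; "joint_vel": joint speeds; "joint_torque": joint torques, N m; "eef_pos": TCP position; "tool_rot": TCP orientation; "contact_force": force on the tool from outside, world axes, zero at the start; "torque": the same for the moment, N m; "gripper_width": opening from 0.0 (shut) to 1.0 (fully open).
Only numpy, scipy, OpenCV 4.12 (cv2) and the standard library are available. Lean on these libraries where they do the work, as an engineer would, in place of code of your own. Each camera call takes 0.05 s, during which the arm holds its last target. There are 200 camera calls.

## Task

The three closed yellow cases on the grey mat look the same and only their weight tells them apart: the heaviest holds a headlamp with its battery, the middle one a headlamp alone, and the lightest is empty. Feel their weights, then set the heaviest one upright inside the red ready tray and the lightest one upright inside the dark wood refill tray, each set down rather than dropped, and have the middle one standing upright on the mat. Leave the cup, charging cube, remote, keys and glasses case where they are.

Things in the scene. Friction and masses are not known exactly. Their poses are not given: they have to be found in the camera images.
- case_a: one of three like closed yellow hard cases, black seam and latches, 120 long (own x) x 58 wide (own y) x 75 high; origin at the centre of its underside, z up. Its weight is hidden, new at each start: one of the three weighs about 0.62 kg (headlamp and battery), one 0.35 kg (headlamp only), one 0.15 kg (empty), each within 10 %. It stays shut; the contents sit at its middle.
- case_b: one of three like closed yellow hard cases, black seam and latches, 120 long (own x) x 58 wide (own y) x 75 high; origin at the centre of its underside, z up. Its weight is hidden, new at each start: one of the three weighs about 0.62 kg (headlamp and battery), one 0.35 kg (headlamp only), one 0.15 kg (empty), each within 10 %. It stays shut; the contents sit at its middle.
- case_c: one of three like closed yellow hard cases, black seam and latches, 120 long (own x) x 58 wide (own y) x 75 high; origin at the centre of its underside, z up. Its weight is hidden, new at each start: one of the three weighs about 0.62 kg (headlamp and battery), one 0.35 kg (headlamp only), one 0.15 kg (empty), each within 10 %. It stays shut; the contents sit at its middle.
- red_tray: red plastic tray fixed to the bench, 190 (own x) x 120 (own y) outside, 30 high, walls and floor 5 thick (180 x 110 inside), open at the top; origin at the centre of its underside at bench level. The ready tray, for the heaviest case. It can be on the left or the right.
- wood_tray: dark walnut wood tray fixed to the bench, 190 (own x) x 120 (own y) outside, 30 high, walls and floor 5 thick (180 x 110 inside), open at the top; origin at the centre of its underside at bench level. The refill tray, for the lightest case. It can be on the left or the right.
- mat: flat grey felt mat fixed to the bench, 160 (own x) x 380 (own y) x 4 thick; the three cases start on it, side by side along its y; origin at the centre of its underside
- cup: teal ceramic cup, 80 across, 90 high; origin at the centre of its underside. A bystander: leave it alone.
- cube: white charging cube, 60 x 60 x 60; origin at the centre of its underside. A bystander: leave it alone.
- remote: black remote control lying flat, 45 (own x) x 150 (own y) x 18 high; origin at the centre of its underside. A bystander: leave it alone.
- keys: steel key ring 50 across with a brass and a steel key reaching 82 to its own +x, 6 high; origin at the ring's centre, table level. A bystander: leave it alone.
- glasses_case: dark brown glasses case, 65 (own x) x 160 (own y) x 45 high; origin at the centre of its underside. A bystander: leave it alone.
Mind the look-alikes: they are no part of the job. Leave any green or orange look-alike of the case_a alone.

How it is judged:
By the outcome, as a careful person would: the job done as asked, in the order asked, and still so for the second after the job is handed in, with the robot touching nothing.
It also fails if it takes over 72 s, if anything falls off the work surface, if the arm or the gripper's body presses on something with over 40 N, if the wrist force passes 120 N, or if a joint passes its speed limit or range.

## Working session

There is one attempt and no reset: what is moved stays moved. The work goes in short steps, Python scripts to look and compute and a tool call to move; the robot and the scene stay as the last step left them, time stands still between calls to the robot, and variables do not carry over. Pictures are saved under pics/ and viewed, about 8 in all and at most 12, crops included, and the job is handed in when it is done.

Besides the shell and the picture viewer there is one more tool, called after "Call:" as name(argument=value, ...) on one line, values as JSON. carry_out: Moves the arm, as the interface text tells. Its arguments: {"type":"object","properties":{"moves":{"type":"array"},"newtons":{"type":"number"}},"required":["moves"]}

```bash
mkdir -p pics; cat > h.py <<'E'
import numpy as np, cv2
from station import bot
from scipy.spatial.transform import Rotation as R
def rot(a):
    a=np.array(a,float)
    if a.shape==(3,3): return a
    return R.from_quat(a[[1,2,3,0]]).as_matrix()
def ray(i,u,v,fish=False):
    f=240/np.tan(np.radians(i['vertical_fov'])/2)
    x,y=u-i['cx'],v-i['cy']
    if fish:
        r=np.hypot(x,y);t=r/f;k=np.sin(t)/max(r,1e-9);d=np.array([x*k,-y*k,-np.cos(t)])
    else: d=np.array([x/f,-y/f,-1])
    return rot(i['attitude'])@d
def toz(i,u,v,z,fish=False):
    p=np.array(i['position']);d=ray(i,u,v,fish);return p+d*(z-p[2])/d[2]
def proj(i,P,fish=False):
    f=240/np.tan(np.radians(i['vertical_fov'])/2)
    c=(np.atleast_2d(P)-np.array(i['position']))@rot(i['attitude'])
    x,y,z=c[:,0],-c[:,1],-c[:,2]
    if fish:
        h=np.hypot(x,y);r=f*np.arctan2(h,z);return np.c_[i['cx']+x/h*r,i['cy']+y/h*r]
    return np.c_[i['cx']+f*x/z,i['cy']+f*y/z]
def save(img,n): cv2.imwrite('pics/'+n,np.ascontiguousarray(img[...,::-1]))
E
python3 - <<'E'
from h import *
print(bot.get_obs())
for c in ['scene','side','wrist']:
    i=bot.camera_info(c);print(c,i)
    im=bot.read_camera(c);save(im,c+'0.png');np.save(c+'.npy',im)
    for l in ['case_a','red_tray','wood_tray','mat']:
        for s in bot.silhouettes(l,c):
            print(l,round(s['score'],2),s['location'],s['region'].sum(), toz(i,*s['location'],0.04 if l=='case_a' else 0.0,c=='wrist').round(3))
E
```

```text
{'t': 0.0, 'q': array([-0.10810421,  0.47777016,  0.02229817,  1.55648752, -0.01150989,
        1.10929856, -0.08310891]), 'joint_vel': array([ 0.00109231, -0.00146319,  0.00068505, -0.00023915,  0.00048628,
       -0.00015969,  0.00023483]), 'joint_torque': array([-5.45967814e-04, -5.96443820e+01,  1.60769675e+00, -2.81194621e+01,
        1.24063640e-02,  9.39900521e-03,  2.20753498e-05]), 'eef_pos': array([6.74419575e-01, 1.67530610e-05, 2.47329729e-01]), 'tool_rot': array([-6.09833664e-04,  7.07089143e-01,  7.07123822e-01, -6.86409717e-04]), 'contact_force': array([-0.14854542,  0.09113422, -0.96086032]), 'torque': array([-0.01926749, -0.01660243, -0.04332203]), 'gripper_width': 0.9989189928259242}
scene {'vertical_fov': 46.10079672215129, 'cx': 326.4921682543907, 'cy': 243.24053740896935, 'position': array([0.98178117, 0.695082  , 0.76474294]), 'attitude': array([0.2621411 , 0.11716379, 0.41160909, 0.86494661])}
case_a 0.95 [335.6, 299.4] 3428 [0.578 0.094 0.04 ]
case_a 0.85 [170.4, 182.4] 2033 [ 0.682 -0.444  0.04 ]
case_a 0.63 [266.6, 229.8] 2598 [ 0.582 -0.157  0.04 ]
case_a 0
[... 996 characters left out ...]
984690485, 'cx': 315.62893147697844, 'cy': 241.16929828569823, 'position': array([0.67662457, 0.06804642, 0.37318839]), 'attitude': array([ 9.91074710e-01, -1.33306108e-01, -6.27490781e-04, -8.07337707e-05])}
case_a 0.96 [214.4, 244.5] 10088 [ 0.58  -0.027  0.04 ]
case_a 0.67 [208.0, 106.7] 9920 [0.58  0.103 0.04 ]
case_a 0.58 [244.6, 355.6] 6323 [ 0.601 -0.15   0.04 ]
red_tray 0.84 [132.8, 440.8] 1603 [ 0.393 -0.356  0.   ]
red_tray 0.64 [209.9, 106.5] 9931 [0.57  0.107 0.   ]
red_tray 0.35 [397.1, 15.4] 3054 [0.76  0.204 0.   ]
red_tray 0.16 [390.5, 371.8] 3233 [ 0.769 -0.2    0.   ]
wood_tray 0.61 [244.8, 351.8] 6276 [ 0.593 -0.17   0.   ]
mat 0.64 [228.9, 176.3] 18878 [0.589 0.035 0.   ]
```

```bash
python3 -c "
import cv2,numpy as np
a=[cv2.imread('pics/%s0.png'%c) for c in ('scene','wrist')]
cv2.imwrite('pics/two.png',cv2.resize(np.vstack(a),(600,900))[:])
"
```

```text
(no output)
```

View pics/scene0.png

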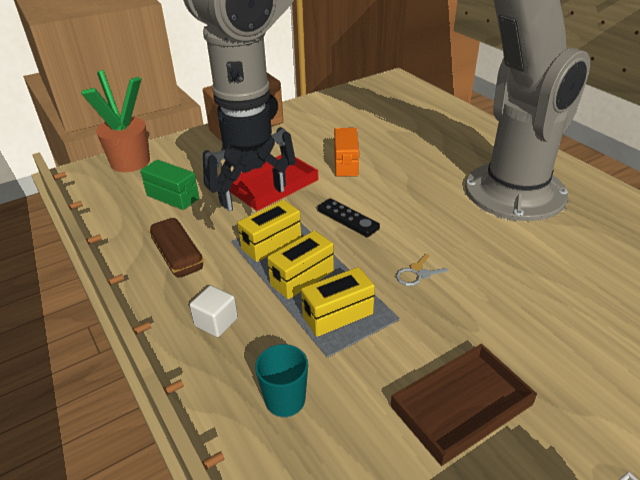

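View pics/wrist0.png

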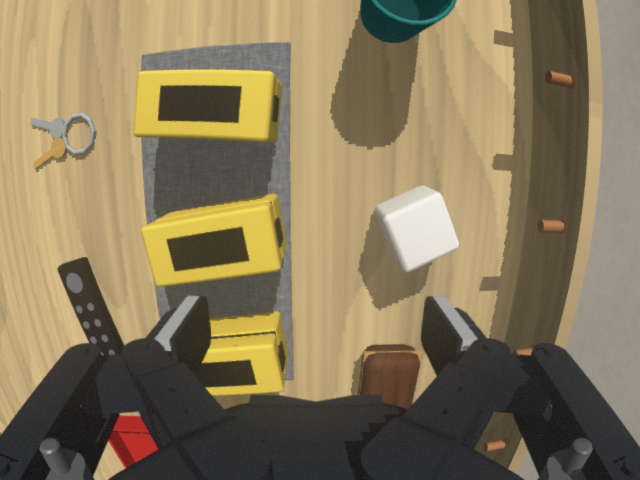

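The scene view shows the three yellow cases on the mat at about (270,230), (300,265) and (338,300). The possible confusions are the green look-alike (170,183) and the orange one (346,150); both stay put. The red tray is on the robot's right (275,182) and the walnut tray on its left (463,402). Next I fit box models to get the poses.

```bash
cat > fit.py <<'E'
from h import *
from scipy.optimize import minimize
def corners(p,dim,z0):
    c,s=np.cos(p[2]),np.sin(p[2]);L=[]
    for a in(-.5,.5):
        for b in(-.5,.5):
            for z in(0,1):
                x,y=a*dim[0],b*dim[1];L.append([p[0]+c*x-s*y,p[1]+s*x+c*y,z0+z*dim[2]])
    return np.array(L)
def fit(views,p0,dim,z0):  # views: (info,mask)
    def cost(q):
        p=np.array([q[0],q[1],q[2]/1]);t=0
        for i,m in views:
            h=cv2.convexHull(proj(i,corners(p,dim,z0)).astype(np.float32))
            k=np.zeros((480,640),np.uint8);cv2.fillConvexPoly(k,np.round(h*16).astype(np.int32),1,shift=4)
            k=k>0;t+=1-(k&m).sum()/(k|m).sum()
        return t/len(views)
    best=None
    for y in p0[2]:
        s=np.array([[p0[0],p0[1],y]]*4)+np.array([[0,0,0],[.02,0,0],[0,.02,0],[0,0,.25]])
        r=minimize(cost,s[0],method='Nelder-Mead',options=dict(initial_simplex=s,xatol=1e-4,fatol=1e-4))
        if best is None or r.fun<best.fun:best=r
    return best.x,best.fun
E
python3 - <<'E'
from fit import *
S={};I={}
for c in['scene','side']:
    bot.read_camera(c);I[c]=bot.camera_info(c)
    S[c]={l:bot.silhouettes(l,c) for l in['case_a','red_tray','wood_tray']}
def near(c,l,P):
    u=proj(I[c],P)[0];s=min(S[c][l],key=lambda s:np.hypot(*(np.array(s['location'])-u)));return s['region']
im={c:np.load(c+'.npy').copy() for c in I}
for l,P,d,z in[('case_a',(.575,.105,.04),(.12,.058,.075),.004),('case_a',(.575,-.022,.04),(.12,.058,.075),.004),('case_a',(.58,-.163,.04),(.12,.058,.075),.004),('red_tray',(.47,-.37,0),(.19,.12,.03),0),('wood_tray',(.52,.365,0),(.19,.12,.03),0)]:
    for cs in(['scene','side'],['scene'],['side']):
        v=[(I[c],near(c,l,P)) for c in cs]
        x,f=fit(v,(P[0],P[1],[-.6,0,.6,1.57] if 'tray' in l else [0,.3]),d,z)
        print(l,cs,x.round(3),round(f,3))
        if len(cs)==2:
            for c in cs:
                h=cv2.convexHull(proj(I[c],corners(x,d,z)).astype(np.float32));cv2.polylines(im[c],[h.astype(int)],True,(0,255,255),1)
save(cv2.resize(np.hstack([im['scene'],im['side']]),(800,300),interpolation=cv2.INTER_AREA),'fit.png')
save(im['side'],'fitside.png')
E
```

```text
case_a ['scene', 'side'] [ 0.579  0.103 -0.01 ] 0.525
case_a ['scene'] [ 0.593  0.169 -0.007] 0.691
case_a ['side'] [ 0.577  0.102 -0.022] 0.089
case_a ['scene', 'side'] [ 0.581 -0.022  0.181] 0.096
case_a ['scene'] [ 0.579 -0.023  0.145] 0.057
case_a ['side'] [ 0.58  -0.025  0.097] 0.123
case_a ['scene', 'side'] [ 0.578 -0.153  0.109] 0.151
case_a ['scene'] [ 0.576 -0.153  0.305] 0.101
case_a ['side'] [ 0.578 -0.159  0.052] 0.177
red_tray ['scene', 'side'] [ 0.462 -0.354  0.163] 0.167
red_tray ['scene'] [ 0.458 -0.352  0.146] 0.267
red_tray ['side'] [ 0.463 -0.354  0.153] 0.061
wood_tray ['scene', 'side'] [ 0.523  0.368 -0.018] 0.027
wood_tray ['scene'] [0.523 0.367 3.131] 0.019
wood_tray ['side'] [ 0.524  0.368 -0.014] 0.027
```

View pics/fitside.png

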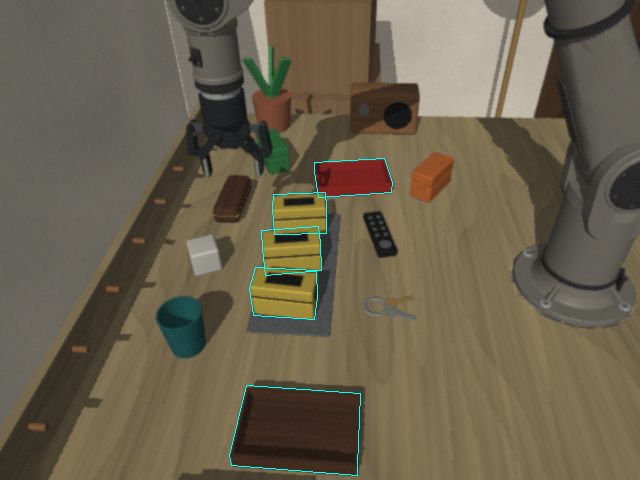

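The side view shows all the fits lying tightly on the three yellow cases, centred near (300,212), (292,250) and (285,293), and on both trays. I'll swing to above the middle case, turning the jaws across it, and look closely.

Call:
carry_out(moves=[[[0,0,90],[-2.3,-9.4,0],8.5],[[0,0,90],[-2.3,-9.4,0],8.5],[[0,0,90],[-2.3,-9.4,0],8.5],[[0,0,90],[-2.3,-9.4,0],8.5],[[0,0,90],[-2.3,-9.4,0],8.5]], newtons=40)

```text
t: 1.78
eef_pos: [0.581, -0.023, 0.2486]
tool_rot: [-0.0, 0.951, 0.308, 0.0]
contact_force: [0.0, 0.8, -0.5]
gripper_width: 0.994
```

Call:
carry_out(moves=[[[0,0,36],[0,0,0],8.5],[[0,0,36],[0,0,0],8.5],[[0,0,36],[0,0,0],8.5],[[0,0,36],[0,0,0],8.5],[[0,0,36],[0,0,0],8.5]])

```text
t: 2.4
eef_pos: [0.581, -0.0228, 0.2484]
tool_rot: [0.0, 1.0, 0.003, 0.0]
contact_force: [0.1, -0.1, -0.6]
gripper_width: 0.997
```

```bash
cat >> h.py <<'E'
def labels(n=None):
    """black lid labels on yellow cases in the wrist view -> world x,y,yaw of the case centre"""
    i=bot.camera_info('wrist');im=bot.read_camera('wrist');out=[]
    if n: save(im,n)
    hsv=cv2.cvtColor(im,cv2.COLOR_RGB2HSV)
    yel=((hsv[...,0]>20)&(hsv[...,0]<32)&(hsv[...,1]>150)&(hsv[...,2]>120)).astype(np.uint8)
    dark=(im.max(2)<70).astype(np.uint8)
    nb,l,st,ce=cv2.connectedComponentsWithStats(dark)
    for k in range(1,nb):
        if not 300<st[k,4]<20000: continue
        m=(l==k).astype(np.uint8);ring=cv2.dilate(m,np.ones((9,9)))-cv2.dilate(m,np.ones((3,3)))
        if (yel&ring).sum()/ring.sum()<.6: continue
        c,_=cv2.findContours(m,cv2.RETR_EXTERNAL,cv2.CHAIN_APPROX_NONE)
        P=np.array([toz(i,*q[0],.079,True)[:2] for q in c[0]])
        (cx,cy),(w,h),a=cv2.minAreaRect((P*1000).astype(np.float32))
        if w<h: a+=90
        a=(a+90)%180-90
        out.append((cx/1000,cy/1000,a,max(w,h),min(w,h)));print(np.round(out[-1],3),ce[k].round())
    return out
def go(x,y,z,yaw):
    """shift (cm) and turn (deg) in tool axes; yaw deg of tool x in world"""
    o=bot.get_obs();M=rot(o['tool_rot']);d=M.T@(np.array([x,y,z])-o['eef_pos'])*100
    c,s=np.cos(np.radians(yaw)),np.sin(np.radians(yaw));T=np.array([[c,s,0],[s,-c,0],[0,0,-1]])
    print('turn',np.degrees(R.from_matrix(M.T@T).as_rotvec()).round(1),'shift',d.round(2))
E
python3 - <<'E'
from h import *
print(bot.get_obs()['eef_pos'],bot.get_obs()['tool_rot'])
L=labels('w1.png')
E
```

```text
[ 0.58103283 -0.0228485   0.24836895] [1.73357802e-05 9.99995603e-01 2.96462899e-03 7.43063199e-05]
[ 5.8400e-01 -2.0000e-02  8.8610e+00  6.7375e+01  2.7717e+01] [314. 225.]
[ 0.582 -0.148  8.172 66.797 27.573] [464. 228.]
```

View pics/w1.png

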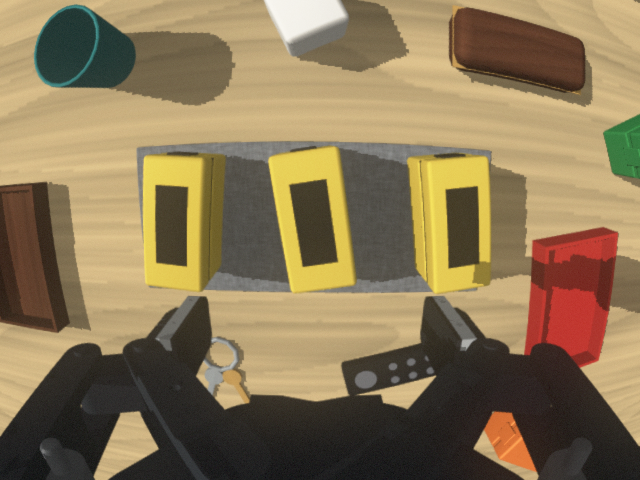

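The wrist view shows the three yellow cases at about (180,222), (313,220) and (452,222), with clear room for the fingers between them. The jaws now open across the cases. I'll grip the middle one.

```bash
python3 - <<'E'
from h import *
go(.582,-.021,.05,8.9)
E
```

```text
turn [-0.  -0.  -8.5] shift [ 0.09 -0.19 19.84]
```

Call:
carry_out(moves=[[[0,0,-8.5],[0.1,-0.2,5],8.5],[[0,0,-8.5],[0.1,-0.2,11],8.5],[[0,0,-8.5],[0.1,-0.2,16],8.5],[[0,0,-8.5],[0.1,-0.2,19.8],8.5],[[0,0,-8.5],[0.1,-0.2,19.8],8.5]])

```text
t: 3.08
eef_pos: [0.5798, -0.021, 0.0478]
tool_rot: [-0.0, 0.997, 0.077, -0.003]
contact_force: [0.3, 0.8, 0.1]
gripper_width: 0.996
```

Call:
carry_out(moves=[[[0,0,0],[0,0,0],4.5],[[0,0,0],[0,0,0],4.5],[[0,0,0],[0,0,0],4.5],[[0,0,0],[0,0,0],4.5],[[0,0,0],[0,0,0],4.5]], newtons=50)

```text
t: 3.7
eef_pos: [0.5836, -0.021, 0.0525]
tool_rot: [-0.0, 0.997, 0.077, 0.002]
contact_force: [-0.2, -0.6, 6.9]
gripper_width: 0.674
```

Call:
carry_out(moves=[[[0,0,0],[0,0,-3],4.5],[[0,0,0],[0,0,-6],4.5],[[0,0,0],[0,0,-6],4.5],[[0,0,0],[0,0,-6],4.5],[[0,0,0],[0,0,-6],4.5]])

```text
t: 4.32
eef_pos: [0.581, -0.0209, 0.1091]
tool_rot: [-0.0, 0.997, 0.077, -0.001]
contact_force: [1.1, 0.1, -3.2]
gripper_width: 0.672
```

Call:
carry_out(moves=[[[0,0,0],[0,0,0],4.5],[[0,0,0],[0,0,0],4.5],[[0,0,0],[0,0,0],4.5]])

```text
t: 4.7
eef_pos: [0.5819, -0.021, 0.1101]
tool_rot: [0.0, 0.997, 0.077, -0.0]
contact_force: [0.0, -0.4, -4.4]
gripper_width: 0.677
```

```bash
python3 - <<'E'
from h import *
F=[]
for k in range(4): bot.read_camera('wrist');o=bot.get_obs();F.append([*o['contact_force'],*o['torque']])
print(np.mean(F,0).round(2),np.std(F,0).round(2),o['eef_pos'],o['gripper_width'])
E
```

```text
[-0.09  0.07 -3.3   0.02  0.01 -0.01] [0.16 0.32 0.3  0.03 0.02 0.02] [ 0.58203996 -0.02096512  0.11032796] 0.6744945528532005
```

About 3.3 N, so this looks like the 0.35 kg middle case. I'll set it back down and check the others.

Call:
carry_out(moves=[[[0,0,0],[0,0,3],4.5],[[0,0,0],[0,0,5],4.5],[[0,0,0],[0,0,5.6],4.5],[[0,0,0],[0,0,5.8],4.5],[[0,0,0],[0,0,5.8],4.5]])

```text
t: 5.52
eef_pos: [0.5827, -0.0211, 0.0531]
tool_rot: [0.0, 0.997, 0.077, 0.001]
contact_force: [0.1, -0.5, -4.0]
gripper_width: 0.669
```

Call:
carry_out(moves=[[[0,0,0],[0,0,0],8.5],[[0,0,0],[0,0,0],8.5],[[0,0,0],[0,0,0],8.5],[[0,0,0],[0,0,-5],8.5],[[0,0,0],[0,0,-10],8.5]])

```text
t: 6.15
eef_pos: [0.5817, -0.0211, 0.1531]
tool_rot: [0.0, 0.997, 0.077, -0.001]
contact_force: [0.1, 0.0, -0.4]
gripper_width: 0.996
```

```bash
python3 - <<'E'
from h import *
go(.58,.101,.22,-1)
E
```

```text
turn [0.  0.1 9.8] shift [  1.69 -12.09  -6.69]
```

Call:
carry_out(moves=[[[0,0,9.8],[0.4,-1,-5],8.5],[[0,0,9.8],[1.7,-7,-6.7],8.5],[[0,0,9.8],[1.7,-12.1,-6.7],8.5],[[0,0,9.8],[1.7,-12.1,-6.7],8.5]])

```text
t: 6.65
eef_pos: [0.5795, 0.1073, 0.2195]
tool_rot: [-0.001, 1.0, -0.005, 0.0]
contact_force: [0.5, -0.4, -0.2]
gripper_width: 0.996
```

```bash
python3 - <<'E'
from h import *
import h
s=bot
print(bot.get_obs()['eef_pos'])
L=labels('w2.png')
for l in L:
    if l[1]>.05: go(l[0],l[1],.05,l[2])
E
```

```text
[0.57953898 0.10733801 0.21948402]
[ 5.8300e-01 -2.0000e-02  8.5530e+00  6.8243e+01  2.8203e+01] [479. 230.]
[ 0.582  0.103 -5.858 67.535 28.069] [325. 233.]
[ 0.582 -0.148  8.105 68.018 27.751] [596. 231.]
turn [-0.   0.   5.1] shift [ 0.22  0.11 16.94]
```

View pics/w2.png

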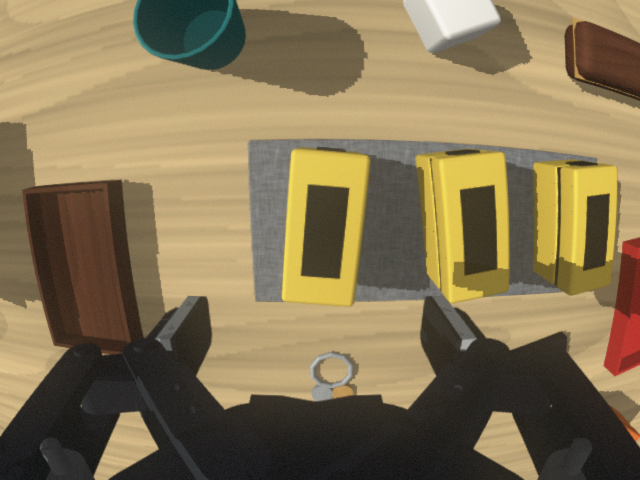

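The picture shows the left case at (327,225), yaw about −6°, with free space on both sides and the middle case standing. I'll grip the left one.

Call:
carry_out(moves=[[[0,0,5.1],[0.2,0.1,6],8.5],[[0,0,5.1],[0.2,0.1,12],8.5],[[0,0,5.1],[0.2,0.1,16.8],8.5],[[0,0,5.1],[0.2,0.1,16.8],8.5],[[0,0,5.1],[0.2,0.1,16.8],8.5]])

```text
t: 7.32
eef_pos: [0.5837, 0.0991, 0.053]
tool_rot: [0.0, 0.999, -0.054, 0.001]
contact_force: [-0.2, 0.2, 0.8]
gripper_width: 0.998
```

Call:
carry_out(moves=[[[0,0,0],[0,0,0],4.5],[[0,0,0],[0,0,0],4.5],[[0,0,0],[0,0,0],4.5],[[0,0,0],[0,0,0],4.5],[[0,0,0],[0,0,0],4.5]])

```text
t: 7.95
eef_pos: [0.584, 0.1007, 0.0537]
tool_rot: [-0.001, 0.999, -0.053, 0.002]
contact_force: [-0.9, 0.6, 7.6]
gripper_width: 0.672
```

Call:
carry_out(moves=[[[0,0,0],[0,0,-3],4.5],[[0,0,0],[0,0,-6],4.5],[[0,0,0],[0,0,-6],4.5],[[0,0,0],[0,0,-6],4.5],[[0,0,0],[0,0,-6],4.5]])

```text
t: 8.57
eef_pos: [0.5811, 0.1, 0.1098]
tool_rot: [0.0, 0.999, -0.053, -0.001]
contact_force: [0.1, 0.0, -7.1]
gripper_width: 0.675
```

Call:
carry_out(moves=[[[0,0,0],[0,0,0],4.5],[[0,0,0],[0,0,0],4.5],[[0,0,0],[0,0,0],4.5]])

```text
t: 8.95
eef_pos: [0.5823, 0.1001, 0.1111]
tool_rot: [0.0, 0.999, -0.053, -0.0]
contact_force: [0.0, 0.6, -6.7]
gripper_width: 0.672
```

```bash
python3 - <<'E'
from h import *
F=[]
for k in range(4): bot.read_camera('wrist');o=bot.get_obs();F.append([*o['contact_force'],*o['torque']])
print(np.mean(F,0).round(2),np.std(F,0).round(2),o['eef_pos'],o['gripper_width'])
E
```

```text
[-0.01 -0.07 -6.11 -0.01 -0.02 -0.02] [0.33 0.18 0.28 0.02 0.03 0.03] [0.58233087 0.10014643 0.11133089] 0.6695301853910459
```

6.1 N, so this is the heaviest. The task asks for weighing before placing, so I'll set it back and feel the third.

Call:
carry_out(moves=[[[0,0,0],[0,0,3],4.5],[[0,0,0],[0,0,5],4.5],[[0,0,0],[0,0,5.6],4.5],[[0,0,0],[0,0,5.9],4.5],[[0,0,0],[0,0,5.9],4.5]])

```text
t: 9.78
eef_pos: [0.5811, 0.0999, 0.0539]
tool_rot: [-0.0, 0.999, -0.054, -0.001]
contact_force: [-10.2, -1.5, 10.8]
gripper_width: 0.675
```

Call:
carry_out(moves=[[[0,0,0],[0,0,0],8.5],[[0,0,0],[0,0,0],8.5],[[0,0,0],[0,0,0],8.5],[[0,0,0],[0,0,-6],8.5],[[0,0,0],[0,0,-12],8.5]])

```text
t: 10.4
eef_pos: [0.5821, 0.1, 0.1732]
tool_rot: [0.0, 0.999, -0.053, -0.001]
contact_force: [1.6, 0.3, 0.4]
gripper_width: 0.997
```

```bash
python3 - <<'E'
from h import *
go(.58,-.148,.20,6)
E
```

```text
turn [  0.    0.1 -12.1] shift [ 2.43 24.69 -2.66]
```

Call:
carry_out(moves=[[[0,0,-12.1],[0.6,6,-2.7],8.5],[[0,0,-12.1],[2.4,24.7,-2.7],8.5],[[0,0,-12.1],[2.4,24.7,-2.7],8.5],[[0,0,-12.1],[2.4,24.7,-2.7],8.5],[[0,0,-12.1],[2.4,24.7,-2.7],8.5]])

```text
t: 11.02
eef_pos: [0.5788, -0.1551, 0.1999]
tool_rot: [0.002, 0.999, 0.047, 0.0]
contact_force: [0.1, 0.5, -0.2]
gripper_width: 0.997
```

```bash
python3 - <<'E'
from h import *
bot.read_camera('wrist');bot.read_camera('wrist');bot.read_camera('wrist')
print(bot.get_obs()['eef_pos'])
L=labels('w3.png')
for l in L:
    if l[1]<-.1: go(l[0],l[1],.05,l[2])
E
```

```text
[ 0.58002137 -0.14733357  0.19920391]
[ 0.579  0.101 -4.952 67.243 27.376] [ 26. 216.]
[ 5.8100e-01 -2.1000e-02  8.6000e+00  6.2434e+01  2.7914e+01] [145. 230.]
```

View pics/w3.png

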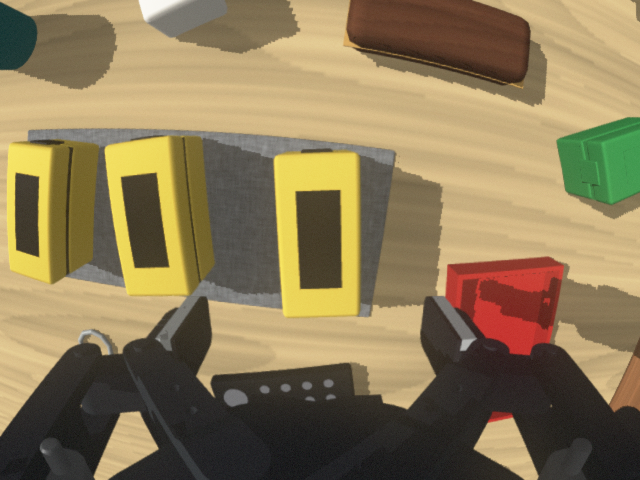

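The third case sits centred at (319,233), aligned with the jaws, and the other two stand as before. The red tray is at (505,305).

Call:
carry_out(moves=[[[0,0,-2],[0.2,0.1,6],8.5],[[0,0,-2],[0.2,0.1,11],8.5],[[0,0,-2],[0.2,0.1,14.8],8.5],[[0,0,-2],[0.2,0.1,14.8],8.5],[[0,0,-2],[0.2,0.1,14.8],8.5]])

```text
t: 11.85
eef_pos: [0.5831, -0.1479, 0.0526]
tool_rot: [0.0, 0.998, 0.07, 0.001]
contact_force: [0.8, 0.6, -0.3]
gripper_width: 0.999
```

Call:
carry_out(moves=[[[0,0,0],[0,0,0],4.5],[[0,0,0],[0,0,0],4.5],[[0,0,0],[0,0,0],4.5],[[0,0,0],[0,0,0],4.5],[[0,0,0],[0,0,0],4.5]])

```text
t: 12.48
eef_pos: [0.5833, -0.149, 0.0532]
tool_rot: [0.0, 0.998, 0.07, 0.002]
contact_force: [0.2, -0.4, 6.3]
gripper_width: 0.673
```

Call:
carry_out(moves=[[[0,0,0],[0,0,-3],4.5],[[0,0,0],[0,0,-6],4.5],[[0,0,0],[0,0,-6],4.5],[[0,0,0],[0,0,-6],4.5],[[0,0,0],[0,0,-6],4.5]])

```text
t: 13.1
eef_pos: [0.5811, -0.1485, 0.1102]
tool_rot: [-0.0, 0.998, 0.07, -0.001]
contact_force: [-0.2, 0.5, -1.5]
gripper_width: 0.67
```

Call:
carry_out(moves=[[[0,0,0],[0,0,0],4.5],[[0,0,0],[0,0,0],4.5],[[0,0,0],[0,0,0],4.5]])

```text
t: 13.48
eef_pos: [0.5819, -0.1488, 0.1111]
tool_rot: [-0.0, 0.998, 0.07, -0.0]
contact_force: [-0.2, -0.5, -1.4]
gripper_width: 0.674
```

```bash
python3 - <<'E'
from h import *
F=[]
for k in range(4): bot.read_camera('wrist');o=bot.get_obs();F.append([*o['contact_force'],*o['torque']])
print(np.mean(F,0).round(2),np.std(F,0).round(2),o['eef_pos'],o['gripper_width'])
E
```

```text
[-0.02  0.16 -0.88  0.01 -0.03  0.02] [0.47 0.21 0.19 0.02 0.02 0.02] [ 0.58197121 -0.14881719  0.11130018] 0.6760020709665682
```

Weights: left 6.1 N (heaviest), middle 3.3 N, right about 1 N (lightest). I'll set this one down and fetch the heaviest first.

Call:
carry_out(moves=[[[0,0,0],[0,0,3],4.5],[[0,0,0],[0,0,5],4.5],[[0,0,0],[0,0,5.6],4.5],[[0,0,0],[0,0,5.9],4.5],[[0,0,0],[0,0,5.9],4.5]])

```text
t: 14.3
eef_pos: [0.5823, -0.149, 0.0533]
tool_rot: [0.0, 0.998, 0.069, 0.0]
contact_force: [0.6, -0.3, -0.1]
gripper_width: 0.677
```

Call:
carry_out(moves=[[[0,0,0],[0,0,0],8.5],[[0,0,0],[0,0,0],8.5],[[0,0,0],[0,0,0],8.5],[[0,0,0],[0,0,-6],8.5],[[0,0,0],[0,0,-12],8.5]])

```text
t: 14.92
eef_pos: [0.5814, -0.1487, 0.1731]
tool_rot: [-0.0, 0.998, 0.07, -0.001]
contact_force: [1.3, 0.0, 0.6]
gripper_width: 0.997
```

```bash
python3 - <<'E'
from h import *
go(.582,.1,.18,-6)
E
```

```text
turn [ 0.   0.1 14. ] shift [  3.51 -24.62  -0.69]
```

Call:
carry_out(moves=[[[0,0,14],[3.5,-24.6,-0.7],8.5],[[0,0,14],[3.5,-24.6,-0.7],8.5],[[0,0,14],[3.5,-24.6,-0.7],8.5],[[0,0,14],[3.5,-24.6,-0.7],8.5],[[0,0,14],[3.5,-24.6,-0.7],8.5]])

```text
t: 15.55
eef_pos: [0.582, 0.1072, 0.1792]
tool_rot: [-0.002, 0.999, -0.047, -0.0]
contact_force: [-0.2, -0.4, -0.7]
gripper_width: 0.993
```

Call:
carry_out(moves=[[[0,0,0],[0,0,0],8.5],[[0,0,0],[0,0,0],8.5]])

```text
t: 15.8
eef_pos: [0.5825, 0.0976, 0.1793]
tool_rot: [0.0, 0.999, -0.054, 0.0]
contact_force: [-0.5, -0.3, -0.3]
gripper_width: 0.99
```

```bash
python3 - <<'E'
from h import *
L=labels()
go(.582,.1005,.053,-5.5)
E
```

```text
[ 0.581 -0.148  7.002 68.527 29.274] [619. 218.]
[ 5.8300e-01 -2.0000e-02  8.3920e+00  6.8559e+01  2.9171e+01] [490. 230.]
[ 0.579  0.101 -5.371 67.317 27.797] [314. 254.]
turn [ 0.  -0.  -0.7] shift [-0.09 -0.29 12.64]
```

Call:
carry_out(moves=[[[0,0,0],[0,-0.1,6],8.5],[[0,0,0],[0,-0.1,11],8.5],[[0,0,0],[0,-0.1,12.6],8.5],[[0,0,0],[0,-0.1,12.6],8.5],[[0,0,0],[0,-0.1,12.6],8.5]])

```text
t: 16.48
eef_pos: [0.5842, 0.1005, 0.0553]
tool_rot: [-0.0, 0.999, -0.053, 0.002]
contact_force: [0.2, -0.0, 0.4]
gripper_width: 0.999
```

Call:
carry_out(moves=[[[0,0,0],[0,0,0],4.5],[[0,0,0],[0,0,0],4.5],[[0,0,0],[0,0,0],4.5],[[0,0,0],[0,0,0],4.5],[[0,0,0],[0,0,0],4.5]], newtons=60)

```text
t: 17.1
eef_pos: [0.5835, 0.1005, 0.0549]
tool_rot: [-0.0, 0.999, -0.052, 0.001]
contact_force: [-0.7, -0.4, 7.1]
gripper_width: 0.673
```

Call:
carry_out(moves=[[[0,0,0],[0,0,-5],4.5],[[0,0,0],[0,0,-10],4.5],[[0,0,0],[0,0,-15],4.5],[[0,0,0],[0,0,-15],4.5],[[0,0,0],[0,0,-15],4.5]])

```text
t: 17.73
eef_pos: [0.581, 0.1007, 0.2019]
tool_rot: [0.0, 0.999, -0.052, -0.001]
contact_force: [-0.6, 0.0, -8.1]
gripper_width: 0.673
```

```bash
python3 - <<'E'
from h import *
go(.463,-.354,.203,9)
print(bot.get_obs()['contact_force'],bot.get_obs()['q'])
E
```

```text
turn [  0.    0.2 -15. ] shift [-6.99 46.45 -0.06]
[-0.63945145  0.04111812 -8.09047177] [-0.55748342  0.40150827  0.36281426  1.82974218 -0.1724131   0.94394893
 -1.79455781]
```

Call:
carry_out(moves=[[[0,0,0],[-0.5,3,0],4.5],[[0,0,0],[-1.2,8,0],4.5],[[0,0,0],[-2,13,0],4.5],[[0,0,0],[-2.7,18,0],4.5],[[0,0,0],[-3.5,23,0],4.5]])

```text
t: 18.35
eef_pos: [0.5214, -0.1254, 0.2009]
tool_rot: [0.0, 0.999, -0.052, -0.002]
contact_force: [0.7, -0.2, -5.6]
gripper_width: 0.669
```

Call:
carry_out(moves=[[[0,0,-3],[-0.7,5,0],4.5],[[0,0,-7],[-1.5,10,0],4.5],[[0,0,-11],[-2.3,15,0],4.5],[[0,0,-14],[-3.1,20.5,0],4.5],[[0,0,-15],[-3.5,23.4,0],4.5]])

```text
t: 18.98
eef_pos: [0.461, -0.356, 0.2008]
tool_rot: [-0.001, 0.997, 0.077, -0.002]
contact_force: [0.8, 2.1, -5.7]
gripper_width: 0.673
```

Call:
carry_out(moves=[[[0,0,0],[0,0,0],4.5],[[0,0,0],[0,0,0],4.5],[[0,0,0],[0,0,0],4.5],[[0,0,0],[0,0,0],4.5]])

```text
t: 19.48
eef_pos: [0.4647, -0.3523, 0.2029]
tool_rot: [-0.0, 0.997, 0.079, -0.0]
contact_force: [-1.0, -0.2, -6.7]
gripper_width: 0.675
```

```bash
python3 - <<'E'
from fit import *
im=bot.read_camera('side');i=bot.camera_info('side');s=bot.silhouettes('red_tray','side')[0]
im2=bot.read_camera('wrist');iw=bot.camera_info('wrist')
o=bot.get_obs();print(o['eef_pos'],o['tool_rot'],o['contact_force'])
for z in (0.,.03):
  for p,w in((( .463,-.354,.155),(.19,.12)),):
    c=corners(p,(.19,.12,0),z)[::2]
    cv2.polylines(im,[proj(i,c[[0,1,3,2]]).astype(int)],True,(0,255,255),1)
    cv2.polylines(im2,[proj(iw,c[[0,1,3,2]],True).astype(int)],True,(0,255,255),1)
go(.463,-.354,.06,9)
save(np.hstack([im[100:300,200:500],cv2.resize(im2,(267,200))]),'r1.png')
save(im2,'r1w.png')
E
```

```text
[ 0.46452286 -0.35298299  0.2033334 ] [-4.00716781e-05  9.96897705e-01  7.87080709e-02  6.41202045e-05] [ 0.81252095  0.63195246 -5.84707741]
turn [-0. -0.  0.] shift [-0.17  0.08 14.33]
```

View pics/r1w.png

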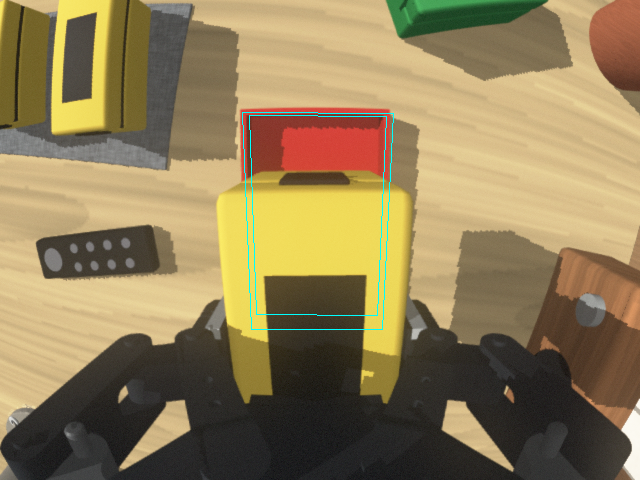

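The wrist view shows the red tray rim at columns 240–393, matching the fitted outline, with the case (315,290) held straight above it. The radio at (590,330) is well clear. I'll lower it.

Call:
carry_out(moves=[[[0,0,0],[-0.1,0.1,4],4.5],[[0,0,0],[-0.1,0.1,8],4.5],[[0,0,0],[-0.1,0.1,12],4.5],[[0,0,0],[-0.1,0.1,14],4.5],[[0,0,0],[-0.1,0.1,14.5],4.5]])

```text
t: 20.25
eef_pos: [0.4633, -0.3544, 0.0576]
tool_rot: [-0.0, 0.997, 0.078, -0.001]
contact_force: [0.4, -0.0, -5.8]
gripper_width: 0.67
```

Call:
carry_out(moves=[[[0,0,0],[0,0,0.2],4.5],[[0,0,0],[0,0,0.3],4.5],[[0,0,0],[0,0,0.4],4.5],[[0,0,0],[0,0,0.4],4.5]])

```text
t: 20.75
eef_pos: [0.4643, -0.3552, 0.056]
tool_rot: [0.0, 0.997, 0.078, 0.001]
contact_force: [-2.1, 1.3, 7.6]
gripper_width: 0.674
```

It's on the floor (force reversed to +7.6 N). I'll release and retract.

Call:
carry_out(moves=[[[0,0,0],[0,0,0],7.5],[[0,0,0],[0,0,0],7.5],[[0,0,0],[0,0,0],7.5],[[0,0,0],[0,0,-5],7.5],[[0,0,0],[0,0,-10],8]])

```text
t: 21.38
eef_pos: [0.4631, -0.3544, 0.155]
tool_rot: [-0.0, 0.997, 0.078, -0.001]
contact_force: [1.5, -0.6, 0.7]
gripper_width: 0.936
```

Call:
carry_out(moves=[[[0,0,0],[0,0,-5],8.5],[[0,0,0],[0,0,-5],8.5]])

```text
t: 21.62
eef_pos: [0.4655, -0.3564, 0.2085]
tool_rot: [0.002, 0.997, 0.078, 0.003]
contact_force: [-0.5, 0.5, -0.2]
gripper_width: 0.994
```

```bash
python3 - <<'E'
from h import *
labels('r2.png')
go(.582,-.1485,.2,7.5)
E
```

```text
turn [ 0.1 -0.2  1.5] shift [ 14.84 -18.58   0.62]
```

Now the lightest.

Call:
carry_out(moves=[[[0,0,1.5],[3.5,-4.5,0],8.5],[[0,0,1.5],[7,-9,0],8.5],[[0,0,1.5],[11,-14,0],8.5],[[0,0,1.5],[14.8,-18.5,0.6],8.5],[[0,0,1.5],[14.8,-18.5,0.6],8.5]])

```text
t: 22.3
eef_pos: [0.5824, -0.1416, 0.1957]
tool_rot: [-0.002, 0.998, 0.07, -0.001]
contact_force: [-0.7, 0.1, -0.4]
gripper_width: 0.997
```

Call:
carry_out(moves=[[[0,0,0],[0,0,0],8.5],[[0,0,0],[0,0,0],8.5],[[0,0,0],[0,0,0],8.5]])

```text
t: 22.68
eef_pos: [0.5801, -0.1502, 0.1983]
tool_rot: [0.0, 0.998, 0.064, -0.0]
contact_force: [-0.3, -0.0, -0.1]
gripper_width: 0.997
```

```bash
python3 - <<'E'
from h import *
labels()
go(.582,-.1485,.053,7.5)
E
```

```text
[ 5.8000e-01 -2.1000e-02  8.8060e+00  6.1374e+01  2.7744e+01] [141. 224.]
[  0.531  -0.324 -82.768  49.173  13.983] [517. 326.]
turn [ 0.   0.  -0.1] shift [ 0.19 -0.12 14.54]
```

Call:
carry_out(moves=[[[0,0,0],[0.2,-0.1,6],8.5],[[0,0,0],[0.2,-0.1,11],8.5],[[0,0,0],[0.2,-0.1,14.5],8.5],[[0,0,0],[0.2,-0.1,14.5],8.5],[[0,0,0],[0.2,-0.1,14.5],8.5]])

```text
t: 23.35
eef_pos: [0.5835, -0.1482, 0.0547]
tool_rot: [0.0, 0.998, 0.065, 0.001]
contact_force: [0.1, -0.3, 0.7]
gripper_width: 1.001
```

Call:
carry_out(moves=[[[0,0,0],[0,0,0],4.5],[[0,0,0],[0,0,0],4.5],[[0,0,0],[0,0,0],4.5],[[0,0,0],[0,0,0],4.5],[[0,0,0],[0,0,0],4.5]], newtons=50)

```text
t: 23.98
eef_pos: [0.5839, -0.1479, 0.0552]
tool_rot: [0.0, 0.998, 0.065, 0.002]
contact_force: [-0.5, 0.5, 5.4]
gripper_width: 0.673
```

Call:
carry_out(moves=[[[0,0,0],[0,0,-5],4.5],[[0,0,0],[0,0,-10],4.5],[[0,0,0],[0,0,-15],4.5],[[0,0,0],[0,0,-15],4.5],[[0,0,0],[0,0,-15],4.5]])

```text
t: 24.6
eef_pos: [0.5821, -0.1471, 0.2031]
tool_rot: [-0.0, 0.998, 0.065, -0.0]
contact_force: [0.4, -0.1, -1.5]
gripper_width: 0.675
```

```bash
python3 - <<'E'
from h import *
go(.524,.368,.203,-1)
print(bot.get_obs()['contact_force'])
E
```

```text
turn [-0.   0.   8.5] shift [ 9.600e-01 -5.183e+01  4.000e-02]
[ 0.40661348 -0.09164925 -1.49883283]
```

Call:
carry_out(moves=[[[0,0,0],[0,-4,0],4.5],[[0,0,0],[0.2,-9,0],4.5],[[0,0,0],[0.3,-14.5,0],4.5],[[0,0,0],[0.4,-20,0],4.5],[[0,0,0],[0.5,-25.5,0],4.5]])

```text
t: 25.22
eef_pos: [0.5528, 0.1075, 0.2015]
tool_rot: [0.0, 0.998, 0.065, -0.002]
contact_force: [0.8, 0.4, -1.8]
gripper_width: 0.668
```

Call:
carry_out(moves=[[[0,0,2],[0.1,-5.5,0],4.5],[[0,0,4],[0.2,-11,0],4.5],[[0,0,6],[0.3,-17,0],4.5],[[0,0,8],[0.4,-22.5,0],4.5],[[0,0,8.5],[0.5,-26.3,0],4.5]])

```text
t: 25.85
eef_pos: [0.5228, 0.3702, 0.201]
tool_rot: [0.001, 1.0, -0.008, -0.002]
contact_force: [0.4, -0.7, -1.8]
gripper_width: 0.672
```

Call:
carry_out(moves=[[[0,0,0],[0,0,0],4.5],[[0,0,0],[0,0,0],4.5],[[0,0,0],[0,0,0],4.5],[[0,0,0],[0,0,0],4.5]])

```text
t: 26.35
eef_pos: [0.5255, 0.3661, 0.2032]
tool_rot: [0.0, 1.0, -0.01, -0.0]
contact_force: [0.4, 0.5, -2.2]
gripper_width: 0.677
```

```bash
python3 - <<'E'
from fit import *
im2=bot.read_camera('wrist');iw=bot.camera_info('wrist')
o=bot.get_obs();print(o['eef_pos'],o['tool_rot'],o['contact_force'])
for z in (0.,.03):
    c=corners((.524,.368,-.015),(.19,.12,0),z)[::2]
    cv2.polylines(im2,[proj(iw,c[[0,1,3,2]],True).astype(int)],True,(0,255,255),1)
go(.524,.368,.06,-1)
save(im2,'wd1.png')
E
```

```text
[0.5253965  0.36641634 0.20333812] [ 7.12423153e-05  9.99953610e-01 -9.63182480e-03 -2.21452346e-05] [ 0.25009699 -0.69571758 -1.4408055 ]
turn [ 0.   0.  -0.1] shift [-0.14 -0.16 14.33]
```

View pics/wd1.png

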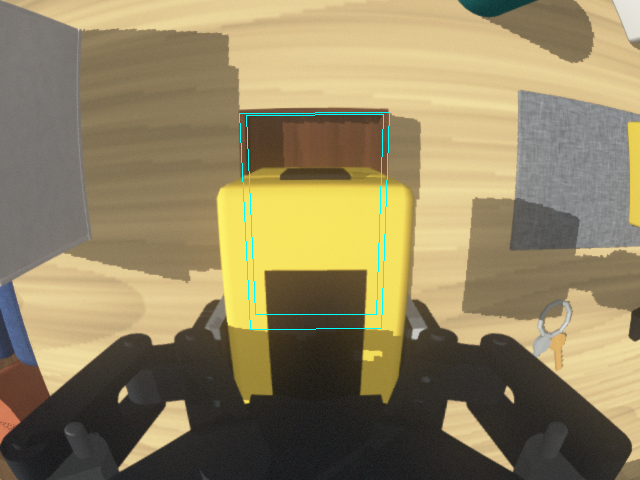

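The walnut rim at columns 240–389 matches the fit, and the case is squarely above it (315,290). Lowering.

Call:
carry_out(moves=[[[0,0,0],[-0.1,-0.1,4],4.5],[[0,0,0],[-0.1,-0.1,8],4.5],[[0,0,0],[-0.1,-0.1,12],4.5],[[0,0,0],[-0.1,-0.1,14],4.5],[[0,0,0],[-0.1,-0.1,14.5],4.5]])

```text
t: 27.02
eef_pos: [0.5239, 0.368, 0.0576]
tool_rot: [0.0, 1.0, -0.009, -0.0]
contact_force: [-0.5, 0.4, -1.1]
gripper_width: 0.671
```

Call:
carry_out(moves=[[[0,0,0],[0,0,0.2],4.5],[[0,0,0],[0,0,0.3],4.5],[[0,0,0],[0,0,0.4],4.5],[[0,0,0],[0,0,0.4],4.5]])

```text
t: 27.52
eef_pos: [0.5248, 0.369, 0.0562]
tool_rot: [-0.001, 1.0, -0.009, 0.001]
contact_force: [-2.1, -0.5, 6.4]
gripper_width: 0.673
```

Call:
carry_out(moves=[[[0,0,0],[0,0,0],7.5],[[0,0,0],[0,0,0],7.5],[[0,0,0],[0,0,0],7.5],[[0,0,0],[0,0,-5],7.5],[[0,0,0],[0,0,-10],8]])

```text
t: 28.15
eef_pos: [0.5237, 0.3681, 0.1549]
tool_rot: [0.001, 1.0, -0.009, -0.001]
contact_force: [0.3, -0.1, 0.7]
gripper_width: 0.936
```

Call:
carry_out(moves=[[[0,0,0],[0,0,-5],8],[[0,0,0],[0,0,-10],8],[[0,0,0],[0,0,-13],8],[[0,0,0],[0,0,-13],8]])

```text
t: 28.65
eef_pos: [0.5253, 0.3691, 0.2873]
tool_rot: [-0.002, 1.0, -0.009, 0.002]
contact_force: [0.1, -0.1, -0.5]
gripper_width: 0.937
```

```bash
python3 - <<'E'
from h import *
save(np.vstack([cv2.resize(bot.read_camera(c),(400,300),interpolation=cv2.INTER_AREA) for c in('side','wrist')]),'end.png')
for s in bot.silhouettes('case_a','side'): print(round(s['score'],2),s['location'],toz(bot.camera_info('side'),*s['location'],.04).round(3))
print(bot.get_obs()['eef_pos'],bot.get_obs()['t'])
E
```

```text
0.97 [315.9, 259.8] [0.527 0.002 0.04 ]
0.91 [296.4, 418.5] [0.526 0.366 0.04 ]
0.8 [356.2, 165.9] [ 0.453 -0.37   0.04 ]
0.62 [427.9, 173.9] [ 0.268 -0.34   0.04 ]
[0.52344583 0.36809516 0.28300315] 28.8
```

View pics/end.png

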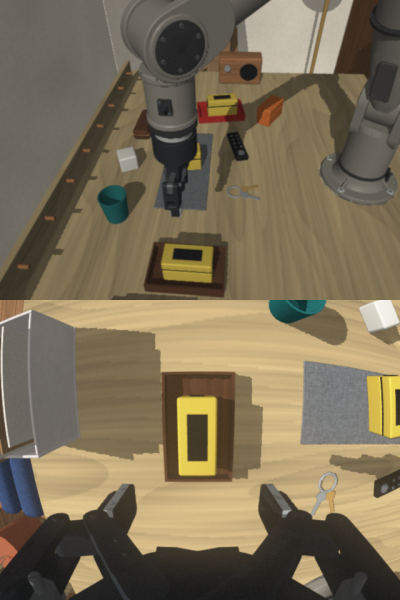

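The picture shows one case upright in the red tray (221,104), one upright in the walnut tray (188,262) and one standing on the mat (195,157), with the bystanders in place. Handing in.

```bash
python3 -c "
from station import bot
print(bot.get_obs()['joint_vel'].round(3)); print(bot.hand_in())"
```

```text
[ 0.001  0.012 -0.003  0.008  0.001  0.    -0.   ]
the job is handed in; nothing more can be done
None
```

The job is handed in at about 29 s of the 72 s allowed. I lifted and weighed all three cases before placing any. The left one read 6.1 N (heaviest), the centre one 3.3 N (middle) and the right one about 0.9–1.5 N (lightest).

- **Placing:** I lowered the heaviest into the red tray first, then the lightest into the walnut tray. Each was released only once the force showed it was on the tray floor. The middle case went back on the mat where it started.
- **Last check:** the final pictures show one case upright in each tray and one standing on the mat, though the arm partly hid the mat case in the side view. Everything you asked to leave, except the mostly hidden glasses case, looks unmoved by eye; I did not re-measure their positions. The gripper was open, raised clear and still.
- **Readings that disagreed:** early box fits from the scene camera were poor for the left case and the half-hidden red tray, so I used the side and wrist views, which agreed. The lightest case read a little under its expected 1.5 N in the settled average, within the sensor's offset, and there was no doubt about the ranking. Setting the heaviest back on the mat after weighing gave a brief contact of about 15 N.

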